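Divert the grinding balls to the empty tray

ROBOT

A 7-joint arm with a two-finger parallel gripper is mounted at the origin on the work surface. World frame = base frame: x ahead of the robot, y to its left, z up, the work surface at z = 0. Lengths are in m, angles in rad, forces in N, time in s.
With the tool pointing down it reaches from about 0.4 to 0.85 m from the base axis. Payload 4.5 kg.
Tool frame: the origin (TCP) lies where the fingers leave the gripper's body, on its centre line; the fingertips stand 64 mm ahead of it and the grasp point (between the pads) lies 45 mm ahead of it; z points along the fingers, y is the direction in which the jaws open and shut (so a half turn about z gives the same grasp; the last joint's range is limited). The gripper opens to 88 mm and grips with 3 to 60 N. Pads are 18 mm wide; open, the fingers measure 123 mm over their backs; the gripper's body (75 mm by 187 mm) begins 45 mm behind the grasp point.
Start: joints at [1.176, 0.689, -0.195, 1.565, 0.157, 0.902, -0.215], TCP at [0.26, -0.568, 0.303] pointing down, gripper open.
Joint ranges: [-3.01, 3.01], [-0.46, 2.08], [-1.47, 1.51], [0.13, 2.56], [-1, 4.14], [0.04, 2.09], [-2.66, 2.66]. Speed limits (rad/s): [2.57, 2.57, 3.14, 3.14, 3.14, 3.14, 3.14].

INTERFACE

Orientations are given as a unit quaternion [x, y, z, w].
In Python, from plant import monitor, snapshot, workorder, finder gives the robot as it stands.
- The arm moves only by the tool carry_out, never from a script. Its argument "motion" is one flat list of numbers, 6 for each row, row after row: the shift along the tool's x, y, z in cm, then the turn, a rotation vector about the tool's x, y, z in rad. In form: [x, y, z, rx, ry, rz, x, y, z, rx, ry, rz, ...]. A call has 1 to 8 rows; each row shifts and turns the commanded pose from where the row before left it, along the tool's axes as they then stand; what a row does not reach is not made up. A row lasts 1/8 s, in which the tool goes at most 62.5 mm and 10.7 degrees, less where a joint would pass 70% of its speed; a pose out of reach is approached as far as the arm can. A call with a gripper value outside its range is refused whole. "hand" is the finger opening in cm, from 0 to 8.81, set as the call begins (left out, the last holds). The fingers move at their own pace and stop on an object; "grip_force" is the grip in N (left out, the last holds). Time passes only in rows, so rows that do not move let the fingers close. It gives the time, the measured TCP pose, the force and the opening at its end, in the units of the state.
- monitor.get_state(): the state, without advancing time (a new reading comes with each control period).
- snapshot(name): name is "scene" or "top" or "wrist"; returns a dict with "frame" (384x512x3 uint8, red, green, blue), "range_z" (384x512 float32, m along the optical axis (not along the pixel's ray), 0 where there is no reading), "fx", "fy", "cx", "cy" (pixels), "D" ([k1, k2, p1, p2, k3] as OpenCV has them; the pictures are not rectified), "rvec" (rotation vector, rad) and "tvec" (3), from world to camera coordinates, as OpenCV has them; the wrist camera has in their place "hand_eye" (4x4, takes a point from camera to tool coordinates, whose origin is the TCP and whose axes are the flange's). Camera axes: x right, y down, z forward; pixel columns grow to the right and rows downward; lengths in m; the calibration is good to about 2 mm. A picture is of the moment at which its call begins: read the wrist's pose just before it.
- workorder.finish_job(): hands the job in, once; it reports no verdict.
Trained networks look in a picture, given as the dict that the camera call returned (one of the last four; its "shot" number tells which), for a name from the list of things; names that differ only in an ending like _2 or _b are one class to them, and where a whole thing is asked for, a point or a joint stands for the part that bears it (a point fixed in the world has none). Each returns a list of dicts, best first, with "p" (0 to 1); they miss things now and then, are a little off and sometimes report something else, mostly with a low value. They report only what shows in the picture. A call takes as long as a camera call. They do not tell look-alikes from the thing itself.
- finder.masks_of(picture, thing): "pixels" (384x512 bool, what is visible of it) and "extent" ([left, top, right, bottom] in pixels, round what is visible of it).
The state is a dict: "clock": time; "q": joint angles; "qd": joint speeds; "joint_torque": joint torques, N m; "tool_pos": TCP position; "eef_rot": TCP orientation; "contact_force": force on the tool from outside, world axes, zero at the start; "moment": the same for the moment, N m; "opening": opening from 0.0 (shut) to 1.0 (fully open).
Only numpy, scipy, OpenCV 4.12 (cv2) and the standard library are available. Lean on these libraries where they do the work, as an engineer would, in place of code of your own. Each camera call takes 0.05 s, during which the arm holds its last target. There are 200 camera calls.

TASK

The orange tray of the ball sorter, on the robot's left, is full. With the fingertips, press the seesaw gate all the way over so that it leans down to the right, towards the empty blue tray, and only then push both white grinding balls along the feed track so that they drop onto the gate and roll down the right-hand chute into the blue tray. Lift nothing, let no ball go to the left, and leave the gate leaning right and the jar, slide box and objective where they stand.

Things in the scene. Friction and masses are not known exactly. Their poses are not given: they have to be found in the camera images.
- sorter: Fixed ball sorter, T-shaped white base 440 mm wide (y), x from -175 to 62 mm. Origin on the bench under the middle of the gate; x runs along the feed track away from the robot, y left, z up; yaw within 20 degrees. Order along x: feed track, seesaw gate (lying along y), grey backboard behind the gate's middle (60 mm wide, x 26 to 30 mm, top z 150 mm, the highest part). A chute and a tray at each end.
- gate (a joint): Gate tilt, rad: -0.25 left end fully down, +0.25 right end fully down (hard stops). Starts leaning left (-0.25 to -0.14), stays where it is left (pivot friction 0.03 N m, about 0.5 N at a pad). Red-floored open trough 160 mm long on a pivot along the sorter's x through its middle, 40 mm wide inside, floor at z 100 mm at the pivot, front wall 10 and rear wall 14 mm high, ends open.
- pad_right (a point): Centre of the top of the yellow press pad at the gate's right end, 42 mm (x) by 40 mm (y), 5 mm thick, behind the trough: sorter x 45 mm, 60 mm right of the pivot. Moves with the gate: z about 127 mm with the left end fully down, 97 mm with the right end fully down. Free above and below.
- pad_left (a point): Centre of the top face of the same yellow pad at the gate's left end, 60 mm left of the pivot.
- feed_lip (a point): Middle of the end of the feed track's floor, where balls drop 18 mm onto the gate's middle: sorter x -26, y 0, z 118 mm; axes as the sorter's. The track runs 140 mm back from here along -x, floor rising 0.06 rad, 34 mm wide between side rails 5 mm high above the floor, open above and at the rear. Green floor; two cross ribs 2 mm high, 30 and 80 mm behind the lip, each stop one ball.
- ball_front_center (a point): Centre of the front white ceramic grinding ball, diameter 30 mm, about 55 g. It rests on the feed track behind the front rib, its centre about 40 mm behind the lip and 18 mm above it. A light push takes it over the rib, and it then rolls on by itself.
- ball_rear_center (a point): Centre of the rear white ball, same size, behind the rear rib, about 90 mm behind the lip. Pushed forward it can stop behind the front rib again, so it may need pushing on nearly to the lip.
- tray_right (a point): Centre of the inner floor (z 12 mm) of the empty blue tray, the target, axes as the sorter's; inside 102 mm (x) by 82 mm (y), walls 36 mm high inside, outer end wall up to z 93 mm.
- tray_left (a point): Centre of the inner floor of the orange tray on the left, same size, already filled with fixed grey balls.
- jar: Bystander: amber jar with black cap, 48 mm diameter, 75 mm tall, origin under its centre. The three bystanders stand on the bench beside the sorter, clear of its moving parts, in varying order.
- slide_box: Bystander: green slide box with white lid, 80 x 34 x 30 mm, origin under its centre.
- objective: Bystander: steel microscope objective standing on its wide end, 32 mm diameter, 54 mm tall, origin under its centre.
Mind the look-alikes: they are no part of the job. What is shaped like the part that bears ball_rear_center but pink or turquoise is not meant. What is shaped like the part that bears ball_front_center but green is not meant.

How it is judged:
By the outcome, as a careful person would: the job done as asked, in the order asked, and still so for the second after the job is handed in, with the robot touching nothing.
It also fails if it takes over 42 s, if anything falls off the work surface, if the arm or the gripper's body presses on something with over 40 N, if the wrist force passes 120 N, or if a joint passes its speed limit or range.

## Working session

There is one attempt and no reset: what is moved stays moved. The work goes in short steps, Python scripts to look and compute and a tool call to move; the robot and the scene stay as the last step left them, time stands still between calls to the robot, and variables do not carry over. Pictures are saved under pics/ and viewed, about 8 in all and at most 12, crops included, and the job is handed in when it is done.

Besides the shell and the picture viewer there is one more tool, called after "Request:" in YAML: its name, and indented under it one key for each argument. carry_out: Moves the arm, as the interface text tells. Its arguments: {"type":"object","properties":{"motion":{"type":"array"},"hand":{"type":"number"},"grip_force":{"type":"number"}},"required":["motion"]}

```bash
mkdir -p pics && ls && cat > h.py <<'E'
import numpy as np, cv2
from scipy.spatial.transform import Rotation as R
from plant import monitor, snapshot, workorder, finder
def world(s, uv, d=None):
    """pixels Nx2 -> world by depth (fixed cams)"""
    uv=np.asarray(uv,float).reshape(-1,2)
    K=np.array([[s["fx"],0,s["cx"]],[0,s["fy"],s["cy"]],[0,0,1]])
    n=cv2.undistortPoints(uv.reshape(-1,1,2),K,np.array(s["D"])).reshape(-1,2)
    z=s["range_z"][uv[:,1].astype(int),uv[:,0].astype(int)] if d is None else d
    pc=np.c_[n*np.reshape(z,(-1,1)),np.broadcast_to(z,len(n))]
    if "hand_eye" in s:
        T=np.array(s["hand_eye"]); pt=pc@T[:3,:3].T+T[:3,3]
        return R.from_quat(s["st"]["eef_rot"]).apply(pt)+s["st"]["tool_pos"]
    Rm=cv2.Rodrigues(np.array(s["rvec"],float))[0]
    return (pc-np.ravel(s["tvec"]))@Rm
def cloud(s):
    v,u=np.nonzero(s["range_z"]>0); return np.c_[u,v],world(s,np.c_[u,v])
def save(s,n,crop=None,k=1):
    im=s["frame"][:,:,::-1]
    if crop: l,t,r,b=crop; im=im[t:b,l:r]
    cv2.imwrite("pics/"+n,cv2.resize(im,None,fx=k,fy=k,interpolation=cv2.INTER_CUBIC))
E
python3 - <<'E'
from h import *
st=monitor.get_state(); print(st)
for c in("scene","top"):
    s=snapshot(c); save(s,c+"0.png",k=1.5)
    for t in ["sorter","gate","pad_right","ball_front_center","ball_rear_center","jar","slide_box","objective"]:
        for r in finder.masks_of(s,t)[:4]:
            v,u=np.nonzero(r["pixels"]&(s["range_z"]>0))
            p=world(s,np.c_[u,v]) if len(u) else np.zeros((1,3))
            print(c,t,round(r["p"],2),[int(x) for x in r["extent"]],np.median(p,0).round(3),p[:,2].max().round(3))
E
```

```text
pics
{'clock': 0.0, 'q': array([ 1.17582008,  0.68999425, -0.194515  ,  1.56631491,  0.15727914,
        0.90248251, -0.21513058]), 'qd': array([ 5.05989476e-04,  6.32468947e-04, -3.50239527e-05, -2.06596980e-03,
       -1.67636441e-03,  2.05103506e-03, -3.98696311e-04]), 'joint_torque': array([-4.21584764e-04, -5.27561760e+01, -1.26683526e+00, -1.53426647e+01,
       -5.25032845e-02,  6.67087079e-03,  1.76122639e-04]), 'tool_pos': array([ 0.25960881, -0.56798148,  0.30191129]), 'eef_rot': array([ 9.77102303e-01,  2.12768116e-01, -2.46003392e-04, -8.70924135e-04]), 'contact_force': array([ 0.02186194, -0.58729104, -0.15687535]), 'moment': array([-0.04212701,  0.01224199,  0.02880454]), 'opening': 1.0018061532033848}
scene sorter 0.64 [175, 149, 380, 295] [0.597 0.117 0.039] 0.153
scene gate 0.95 [224, 172, 306, 236] [0.593 0.117 0.106] 0.151
scene pad_right 0.57 [224, 172, 307, 234] [0.594 0.119 0.106] 0.15
scene ball_front_center 0.57 [283, 163, 293, 177] [0.526 0.11  0.143] 0.152
scene ball_rear_center 0.45 [333, 173, 341, 188] [0.376 0.213 0.023] 0.033
scene ball_rear_center 0.37 
[... 417 characters left out ...]
0.146] 0.152
top pad_right 0.77 [186, 148, 268, 206] [0.59  0.094 0.104] 0.129
top ball_front_center 0.66 [206, 207, 218, 225] [0.517 0.11  0.146] 0.152
top ball_front_center 0.5 [184, 300, 198, 312] [0.328 0.163 0.027] 0.034
top ball_rear_center 0.69 [161, 279, 173, 293] [0.37  0.215 0.024] 0.032
top ball_rear_center 0.58 [217, 293, 230, 305] [0.34  0.095 0.025] 0.032
top ball_rear_center 0.56 [197, 232, 210, 247] [0.469 0.123 0.149] 0.155
top jar 0.9 [127, 215, 157, 239] [0.497 0.261 0.074] 0.079
top slide_box 0.72 [179, 91, 198, 128] [0.759 0.172 0.03 ] 0.036
top slide_box 0.62 [182, 145, 266, 209] [0.59  0.094 0.104] 0.129
top objective 0.49 [251, 253, 269, 273] [0.418 0.01  0.042] 0.057
```

View pics/top0.png

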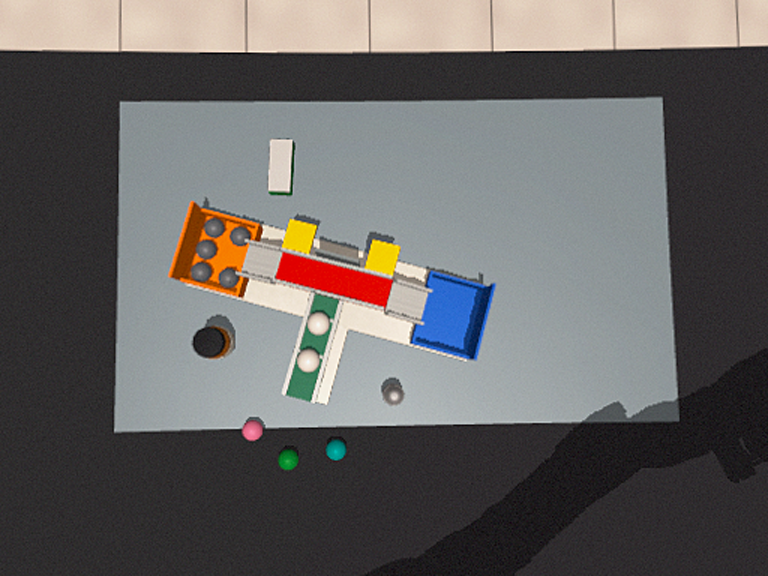

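View pics/scene0.png

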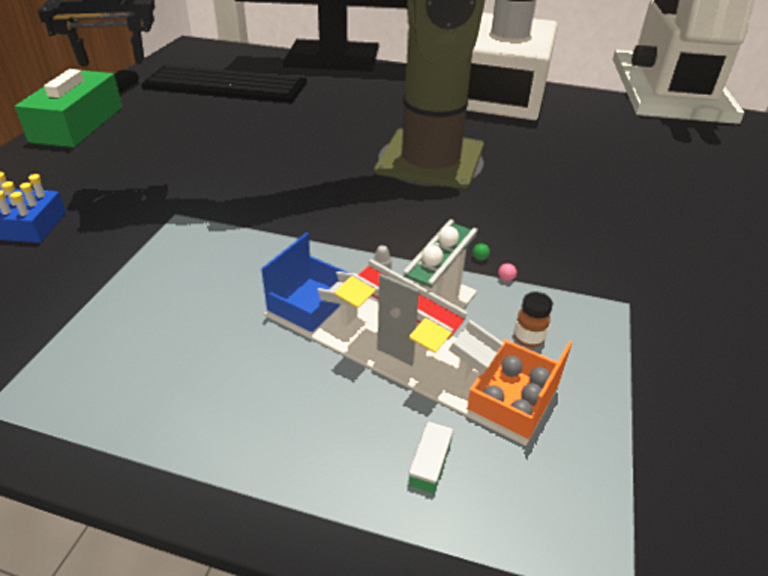

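The top view shows the two white balls on the green track at about (318,323) and (307,360), enlarged pixels. The yellow pads are at (300,235) and (382,258), and the blue tray is on the robot's right. The pink, green and turquoise balls lie on the bench and are not the ones meant. I'll measure the sorter frame precisely.

```bash
cat >> h.py <<'E'
def hsv(s): return cv2.cvtColor(s["frame"],cv2.COLOR_RGB2HSV)
def sel(s,lo,hi,box,zlo,zhi):
    m=cv2.inRange(hsv(s),lo,hi)>0; q=np.zeros_like(m); l,t,r,b=box; q[t:b,l:r]=1
    v,u=np.nonzero(m&q&(s["range_z"]>0)); p=world(s,np.c_[u,v]); k=(p[:,2]>zlo)&(p[:,2]<zhi)
    return np.c_[u,v][k],p[k]
def sphere(p,r=.015):
    from scipy.optimize import least_squares
    return least_squares(lambda c:np.linalg.norm(p-c,axis=1)-r,p.mean(0)-[0,0,.01],loss="soft_l1",f_scale=.001).x
E
python3 - <<'E'
from h import *
s=snapshot("top")
uv,p=sel(s,(22,120,100),(35,255,255),(170,130,290,200),.08,.14)
L,Rr=p[uv[:,0]<230],p[uv[:,0]>=230]
def rect(P):
    (c,wh,a)=cv2.minAreaRect((P[:,:2]*1000).astype(np.float32)); return np.round(c,1),np.round(wh,1),round(a,1),P[:,2].min().round(4),P[:,2].mean().round(4),P[:,2].max().round(4),len(P)
print("padL",rect(L),"padR",rect(Rr))
for n,b in(("front",(203,204,222,228)),("rear",(194,229,214,250))):
    uv,p=sel(s,(0,0,120),(179,70,255),b,.132,.17)
    # keep near centre
    c=np.median(p[p[:,2]>.14],0); p=p[np.linalg.norm(p[:,:2]-c[:2],axis=1)<.016]
    print(n,sphere(p).round(4),p[:,2].max().round(4),len(p))
uv,p=sel(s,(0,150,80),(8,255,255),(170,130,290,220),.07,.13); print("red",rect(p)); 
A=np.c_[p[:,:2],np.ones(len(p))]; co=np.linalg.lstsq(A,p[:,2],rcond=None)[0]; print("plane",co.round(4))
uv,p=sel(s,(65,100,30),(90,255,160),(180,190,240,275),.09,.14); print("green",rect(p))
uv,p=sel(s,(105,150,60),(125,255,255),(260,160,340,250),-.01,.03); print("blue",rect(p))
np.save("padR.npy",Rr)
E
```

```text
padL (array([640.7, 138.1]), array([39.1, 42.1]), 74.5, np.float64(0.0968), np.float64(0.1034), np.float64(0.1095), 374) padR (array([606.8,  24.7]), array([39.4, 40.2]), 74.2, np.float64(0.1134), np.float64(0.1206), np.float64(0.1272), 381)
front [0.5175 0.1109 0.1351] 0.1537 180
rear [0.4693 0.1242 0.1381] 0.1554 179
red (array([580.4,  91.9]), array([158.2,  37.7]), 74.0, np.float64(0.0853), np.float64(0.1003), np.float64(0.1167), 1390)
plane [-0.0361 -0.141   0.1341]
green (array([487.7, 119.1]), array([ 33. , 137.9]), 73.5, np.float64(0.1147), np.float64(0.1225), np.float64(0.1306), 700)
blue (array([535.8, -78.4]), array([ 80.1, 111.7]), 73.9, np.float64(0.0057), np.float64(0.0126), np.float64(0.0299), 1611)
```

Request:
carry_out:
  motion: [4,-2.8,0,0,0,0,4,-2.8,0,0,0,0,4,-2.8,0,0,0,0,4,-2.8,0,0,0,0,4,-2.8,0,0,0,0,4,-2.8,0,0,0,0,4,-2.8,0,0,0,0,4,-2.8,0,0,0,0]
  hand: 0
  grip_force: 20

```text
clock: 1.95
tool_pos: [0.4586, -0.2303, 0.3029]
eef_rot: [0.977, 0.213, 0.0, 0.0]
contact_force: [0.8, -0.4, -0.1]
opening: 0.114
```

Request:
carry_out:
  motion: [4,-2.8,0,0,0,0,4,-2.8,0,0,0,0,4,-2.8,0,0,0,0,0,0,0,0,0,0.178,0,0,0,0,0,0.178,0,0,0,0,0,0.178,0,0,0,0,0,0.178,0,0,0,0,0,0]

```text
clock: 2.95
tool_pos: [0.5321, -0.1051, 0.3028]
eef_rot: [0.99, -0.14, 0.0, 0.0]
contact_force: [-0.4, 0.3, -1.2]
opening: 0.005
```

```bash
cat >> h.py <<'E'
O=np.array([.5805,.093,0]); YAW=np.radians(-16.2); RS=R.from_euler("z",YAW)
def goto(x,y,ztip):
    """tool-frame cm shift from the measured pose to fingertip sorter coords (mm); and yaw error"""
    st=monitor.get_state(); rt=R.from_quat(st["eef_rot"])
    d=RS.apply([x/1e3,y/1e3,0])+O; d[2]=ztip/1e3
    tip=st["tool_pos"]+rt.apply([0,0,.064]); a=rt.as_matrix()
    print("t",round(st["clock"],2),"tcp",st["tool_pos"].round(4),"tip sorter",(RS.inv().apply(tip-O)*1e3).round(1),"F",st["contact_force"].round(1),"open",round(st["opening"],2))
    print("shift cm",(rt.inv().apply(d-tip)*100).round(2),"yaw err",round(np.arctan2(a[1,0],a[0,0])-YAW,3),"tilt",a[:,2].round(3))
E
python3 -c "
from h import *
goto(47,-70,150)"
```

```text
t 2.95 tcp [ 0.5321 -0.1051  0.3028] tip sorter [   8.8 -203.8  238.8] F [-0.4  0.3 -1.2] open 0.01
shift cm [  3.84 -13.38   8.87] yaw err 0.002 tilt [ 0.    -0.001 -1.   ]
```

Request:
carry_out:
  motion: [1,-3.35,0,0,0,0,1,-3.35,0,0,0,0,1,-3.35,0,0,0,0,0.84,-3.33,0,0,0,0,0,0,3,0,0,0,0,0,3,0,0,0,0,0,2.8,0,0,0,0,0,0,0,0,0]

```text
clock: 3.95
tool_pos: [0.6049, 0.0124, 0.2129]
eef_rot: [0.99, -0.14, -0.002, 0.0]
contact_force: [0.3, 0.2, 0.7]
opening: 0.003
```

```bash
python3 -c "
from h import *
goto(47,-70,100)
s=snapshot('scene'); save(s,'s1.png',(190,120,400,300),3)"
```

```text
t 3.95 tcp [0.6049 0.0124 0.2129] tip sorter [ 45.6 -70.6 148.9] F [0.3 0.2 0.7] open 0.0
shift cm [ 0.16 -0.07  4.89] yaw err 0.002 tilt [-0.005  0.    -1.   ]
```

View pics/s1.png

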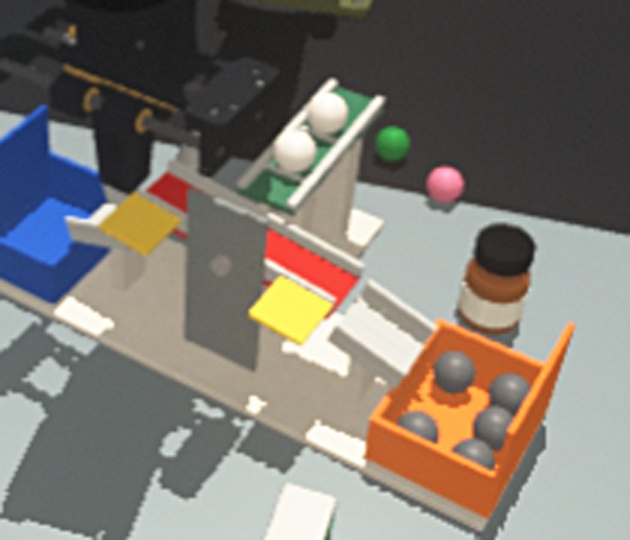

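The closed fingertips at about (125,180) hang just above the right yellow pad at (140,222). The balls and the gate have not moved. Pressing now.

Request:
carry_out:
  motion: [0.1,0,1,0,0,0,0,0,0.8,0,0,0,0,0,0.7,0,0,0,0,0,0.7,0,0,0,0,0,0.7,0,0,0,0,0,0.6,0,0,0,0,0,0.4,0,0,0,0,0,0,0,0,0]

```text
clock: 5.0
tool_pos: [0.6071, 0.0123, 0.1654]
eef_rot: [0.99, -0.141, -0.0, -0.0]
contact_force: [0.9, 0.1, 0.6]
opening: 0.005
```

```bash
python3 -c "
from h import *
goto(47,-70,97)"
```

```text
t 5.0 tcp [0.6071 0.0123 0.1654] tip sorter [ 48.  -70.1 101.4] F [0.9 0.1 0.6] open 0.0
shift cm [-0.1  -0.01  0.44] yaw err -0.0 tilt [-0.  0. -1.]
```

Request:
carry_out:
  motion: [0,0,0.2,0,0,0,0,0,0.2,0,0,0,0,0,0,0,0,0]

```text
clock: 5.38
tool_pos: [0.6072, 0.0122, 0.1617]
eef_rot: [0.99, -0.141, 0.0, -0.0]
contact_force: [-0.5, -0.1, 0.5]
opening: 0.008
```

Request:
carry_out:
  motion: [0,0,0.15,0,0,0,0,0,0.15,0,0,0,0,0,0,0,0,0]

```text
clock: 5.75
tool_pos: [0.6074, 0.0122, 0.1608]
eef_rot: [0.99, -0.141, 0.001, -0.0]
contact_force: [-4.3, -0.2, 15.4]
opening: 0.004
```

```bash
python3 -c "
from h import *
goto(47,-70,97)
s=snapshot('scene')
uv,p=sel(s,(20,100,60),(35,255,255),(200,150,330,260),.07,.14)
for m in (uv[:,0]<255,uv[:,0]>=255):
    q=p[m]; qs=RS.inv().apply(q-O); c=np.linalg.lstsq(np.c_[qs[:,:2],np.ones(len(q))],qs[:,2],rcond=None)[0]; print(len(q),(qs.mean(0)*1e3).round(1),'slope',c.round(3))
"
```

```text
t 5.75 tcp [0.6074 0.0122 0.1608] tip sorter [ 48.4 -70.1  96.8] F [-4.3 -0.2 15.4] open 0.0
shift cm [-0.14 -0.01 -0.02] yaw err -0.001 tilt [ 0.001  0.    -1.   ]
174 [ 49.7 -56.7  99.4] slope [-0.036  0.245  0.115]
325 [ 45.   52.5 125.6] slope [0.085 0.482 0.096]
```

The stop is reached: 15 N, and the gate slope is about 0.245. Retreating and moving behind the rear ball.

Request:
carry_out:
  motion: [0,0,-2.5,0,0,0,0,0,-4,0,0,0,0,0,-4,0,0,0,-4.8,-1.7,0,0,0,0,-4.9,-1.8,0,0,0,0,-4.9,-1.8,0,0,0,0,-4.9,-1.7,0,0,0,0,0,0,0,0,0,0]

```text
clock: 6.8
tool_pos: [0.4362, 0.1361, 0.2637]
eef_rot: [0.99, -0.138, -0.002, -0.0]
contact_force: [0.2, -0.1, 0.2]
opening: 0.003
```

```bash
python3 -c "
from h import *
goto(-147,0,135)
s=snapshot('scene'); save(s,'s2.png',(190,110,400,290),3)
uv,p=sel(s,(20,100,60),(35,255,255),(200,150,330,260),.07,.14)
for m in (uv[:,0]<255,uv[:,0]>=255):
    q=p[m]; qs=RS.inv().apply(q-O); print(len(q),(np.median(qs,0)*1e3).round(1))
qs=RS.inv().apply(sel(s,(0,150,40),(8,255,255),(200,150,330,260),.06,.13)[1]-O); print('red slope',np.linalg.lstsq(np.c_[qs[:,:2],np.ones(len(qs))],qs[:,2],rcond=None)[0].round(3))
s=snapshot('top'); save(s,'t2.png',(160,130,300,280),4)
qs=RS.inv().apply(sel(s,(0,150,40),(8,255,255),(170,130,290,220),.06,.13)[1]-O); print('red slope',np.linalg.lstsq(np.c_[qs[:,:2],np.ones(len(qs))],qs[:,2],rcond=None)[0].round(3))
"
```

```text
t 6.8 tcp [0.4362 0.1361 0.2637] tip sorter [-150.8    1.1  199.7] F [ 0.2 -0.1  0.2] open 0.0
shift cm [0.41 0.11 6.47] yaw err 0.006 tilt [-0.003  0.001 -1.   ]
249 [ 46.6 -61.4  98.1]
325 [ 45.   53.5 127.2]
red slope [-0.01   0.253  0.102]
red slope [0.015 0.254 0.1  ]
```

View pics/s2.png

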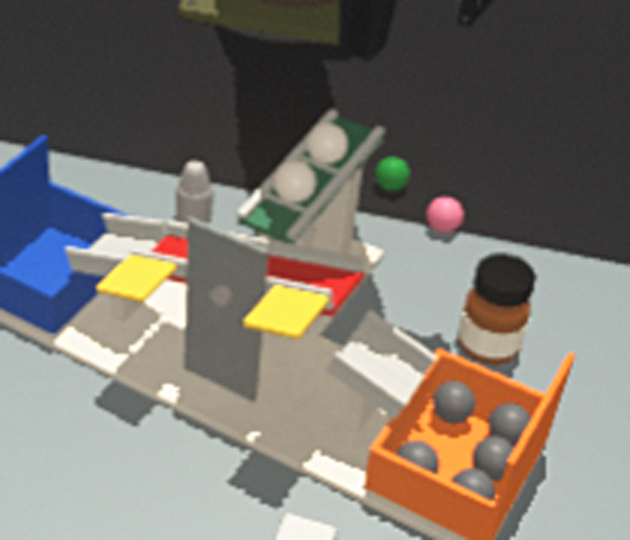

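The gate is fully right (slope 0.253; right pad at z 98 mm, left pad at 127 mm). Both white balls are on the track at (325,143) and (296,180) in the crop. These are the white ones meant; the green ball (392,173) and pink ball (445,213) lie on the bench. Lowering behind the rear ball.

Request:
carry_out:
  motion: [0.2,0.1,2.5,0,0,0,0,0,2.2,0,0,0,0,0,1.3,0,0,0,0,0,0.4,0,0,0,0,0,0,0,0,0]

```text
clock: 7.52
tool_pos: [0.4417, 0.132, 0.1998]
eef_rot: [0.99, -0.141, 0.0, -0.0]
contact_force: [1.3, -0.1, 0.8]
opening: 0.007
```

```bash
python3 -c "
from h import *
goto(-135,0,133)"
```

```text
t 7.53 tcp [0.4417 0.132  0.1998] tip sorter [-144.2   -1.3  135.8] F [ 1.3 -0.1  0.8] open 0.01
shift cm [ 0.92 -0.13  0.28] yaw err -0.001 tilt [ 0.001 -0.    -1.   ]
```

Request:
carry_out:
  motion: [0.4,-0.1,0.03,0,0,0,0.4,0,0.03,0,0,0,0.4,0,0.03,0,0,0,0.4,0,0.03,0,0,0,0.4,0,0.03,0,0,0,0.4,0,0.03,0,0,0,0.4,0,0.03,0,0,0,0,0,0,0,0,0]

```text
clock: 8.52
tool_pos: [0.4656, 0.1263, 0.1976]
eef_rot: [0.99, -0.14, -0.002, 0.0]
contact_force: [0.3, 0.5, 0.1]
opening: 0.009
```

```bash
python3 -c "
from h import *
goto(-60,0,128)
s=snapshot('scene'); save(s,'s3.png',(190,110,400,290),3)"
```

```text
t 8.53 tcp [0.4656 0.1263 0.1976] tip sorter [-1.199e+02 -1.000e-01  1.336e+02] F [0.3 0.5 0.1] open 0.01
shift cm [6.   0.   0.54] yaw err 0.002 tilt [-0.005  0.    -1.   ]
```

View pics/s3.png

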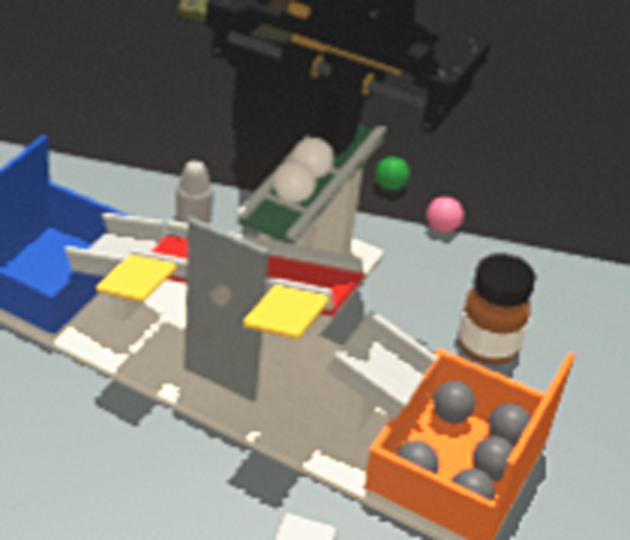

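The rear ball has rolled up against the front one (crop 311,158 and 296,182), and both still sit behind the front rib. Pushing on slowly.

Request:
carry_out:
  motion: [0.4,0,0.03,0,0,0,0.4,0,0.03,0,0,0,0.4,0,0.03,0,0,0,0.4,0,0.03,0,0,0,0.2,0,0.03,0,0,0,0,0,0,0,0,0,0,0,0,0,0,0,0,0,0,0,0,0]

```text
clock: 9.57
tool_pos: [0.4855, 0.1204, 0.1961]
eef_rot: [0.99, -0.141, -0.0, 0.0]
contact_force: [-0.4, 0.1, -0.2]
opening: 0.008
```

```bash
python3 -c "
from h import *
goto(-60,0,128)
s=snapshot('scene'); save(s,'s4.png',(170,110,380,290),3)"
```

```text
t 9.57 tcp [0.4855 0.1204 0.1961] tip sorter [-98.9  -0.2 132.1] F [-0.4  0.1 -0.2] open 0.01
shift cm [ 3.89 -0.02  0.41] yaw err -0.0 tilt [-0. -0. -1.]
```

View pics/s4.png

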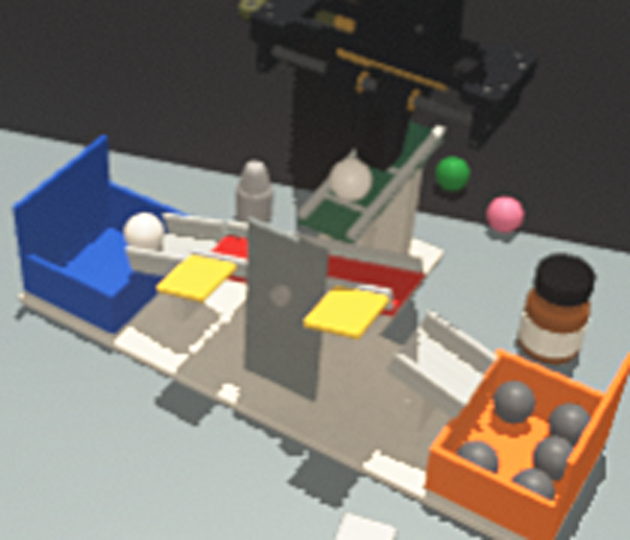

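The front ball is leaving the right chute into the blue tray (144,233). The rear ball now waits at the front rib (352,180). Pushing it on.

Request:
carry_out:
  motion: [0.4,0,0.02,0,0,0,0.4,0,0.03,0,0,0,0.4,0,0.03,0,0,0,0.4,0,0.03,0,0,0,0.4,0,0.03,0,0,0,0.4,0,0.03,0,0,0,0.4,0,0.03,0,0,0,0.4,0,0.03,0,0,0]

```text
clock: 10.62
tool_pos: [0.5007, 0.1136, 0.1926]
eef_rot: [0.99, -0.139, -0.018, 0.003]
contact_force: [-34.7, 8.4, 29.8]
opening: 0.009
```

Request:
carry_out:
  motion: [0.3,0,0,0,0,0,0,0,0,0,0,0,0,0,0,0,0,0,0,0,0,0,0,0,0,0,0,0,0,0,0,0,0,0,0,0]

```text
clock: 11.38
tool_pos: [0.5195, 0.1105, 0.1938]
eef_rot: [0.99, -0.141, 0.0, 0.0]
contact_force: [0.5, -0.5, 0.0]
opening: 0.003
```

```bash
python3 -c "
from h import *
goto(-60,0,128)
s=snapshot('scene'); save(s,'s5.png',(170,110,380,290),3)"
```

```text
t 11.38 tcp [0.5195 0.1105 0.1938] tip sorter [-63.4  -0.3 129.8] F [ 0.5 -0.5  0. ] open 0.0
shift cm [ 0.34 -0.03  0.18] yaw err -0.001 tilt [ 0. -0. -1.]
```

View pics/s5.png

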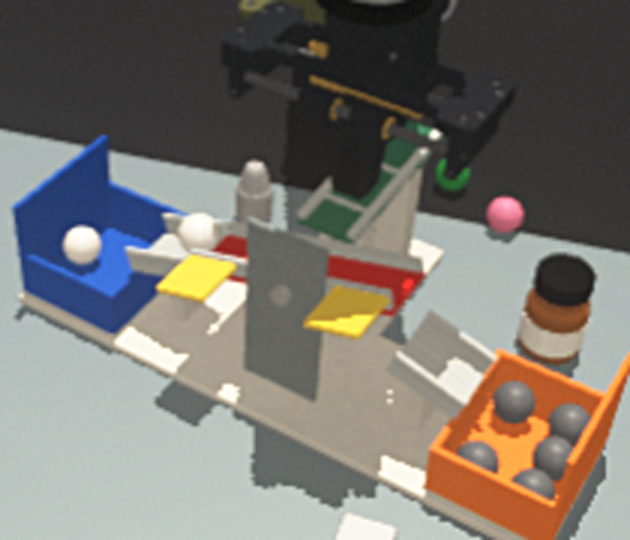

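One ball is in the blue tray (82,245) and the other is rolling down the right chute (200,232). That push showed a brief reading of about 46 N, after which it went free. Retracting, then checking.

Request:
carry_out:
  motion: [-0.2,0,-1,0,0,0,0,0,-3,0,0,0,0,0,-4,0,0,0,0,0,-4,0,0,0,-5,0,0,0,0,0,-4,0,0,0,0,0,0,0,0,0,0,0,0,0,0,0,0,0]

```text
clock: 12.42
tool_pos: [0.4318, 0.1363, 0.3144]
eef_rot: [0.99, -0.141, 0.001, -0.0]
contact_force: [0.2, -0.2, 0.9]
opening: 0.005
```

```bash
python3 -c "
from h import *
goto(-60,0,128)
for c in ('scene','top'):
    s=snapshot(c); save(s,c+'6.png',(150,110,400,330) if c=='scene' else None,(3 if c=='scene' else 1.5))
    qs=RS.inv().apply(sel(s,(0,150,40),(8,255,255),(170,130,330,260),.06,.13)[1]-O); print('red slope',np.linalg.lstsq(np.c_[qs[:,:2],np.ones(len(qs))],qs[:,2],rcond=None)[0].round(3))
    for t in ['jar','slide_box','objective','ball_front_center']:
        for r in finder.masks_of(s,t)[:4]:
            v,u=np.nonzero(r['pixels']&(s['range_z']>0)); p=world(s,np.c_[u,v]); print(c,t,round(r['p'],2),[int(x) for x in r['extent']],np.median(p,0).round(3))
"
```

```text
t 12.43 tcp [0.4318 0.1363 0.3144] tip sorter [-1.548e+02  2.000e-01  2.504e+02] F [ 0.2 -0.2  0.9] open 0.01
shift cm [ 9.46  0.02 12.26] yaw err -0.001 tilt [ 0.002  0.    -1.   ]
red slope [-0.012  0.254  0.102]
scene jar 0.75 [341, 194, 366, 231] [0.513 0.265 0.051]
scene slide_box 0.7 [268, 278, 299, 328] [0.772 0.172 0.03 ]
scene slide_box 0.4 [226, 183, 308, 226] [0.597 0.123 0.115]
scene objective 0.76 [250, 164, 262, 184] [0.425 0.011 0.033]
scene ball_front_center 0.54 [312, 160, 325, 174] [0.333 0.162 0.024]
red slope [0.008 0.256 0.1  ]
top jar 0.61 [127, 218, 160, 242] [0.501 0.257 0.073]
top slide_box 0.82 [177, 89, 196, 128] [0.758 0.172 0.03 ]
top slide_box 0.62 [110, 138, 329, 270] [0.575 0.107 0.046]
top objective 0.65 [252, 253, 270, 272] [0.418 0.01  0.041]
```

View pics/scene6.png

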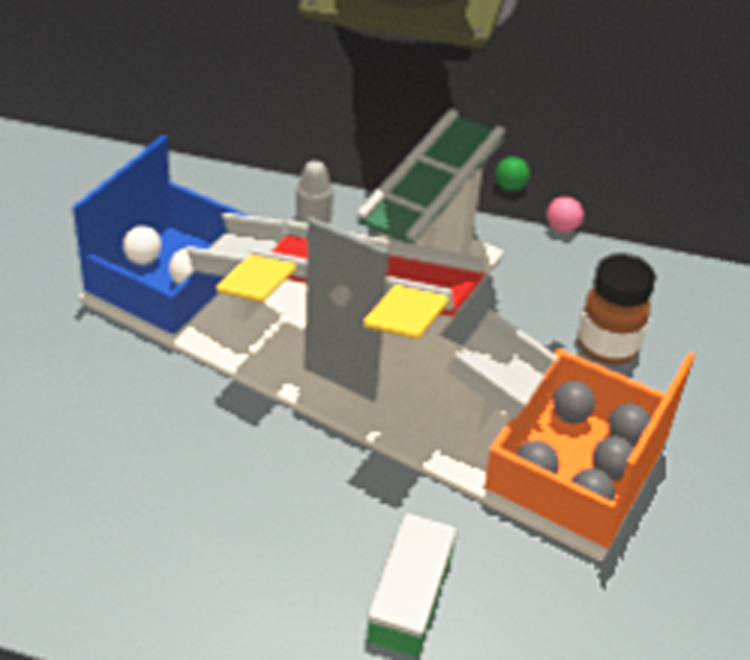

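Both white balls are in the blue tray (142,245 and 182,267). The track is empty, the gate leans right, and the bystanders have not moved. Handing in.

```bash
python3 -c "
from h import *
print(workorder.finish_job())"
```

```text
the job is handed in; nothing more can be done
None
```

The job is done and handed in at about 13 s on the robot's clock. The seesaw gate leans fully right, and both white balls are in the blue tray.

- **Gate:** I pressed the right pad with closed fingertips down to the hard stop, reading about 15 N. It measured about 0.25 rad right before any ball was moved, and again at the end.
- **Balls:** I pushed both white balls slowly along the track from behind. The pictures show each going right in turn, and the final one shows both in the tray and the feed track empty. None went left.
- **Bystanders:** In the scene camera the jar, slide box and objective read within about 2 mm of where they started. The detector's top-view reading for the jar shifted about 4 mm each way, while its scene-view reading did not change. I took that as detector noise.
- **Force spike:** The last push on the rear ball gave a brief wrist force of about 46 N, with a slight tilt of the tool, as if the ball caught at the rib. It then went free and dropped to zero. That is under the 120 N wrist limit. The contact was presumably at the fingertips rather than the gripper body, but I could not check that directly.

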